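Set the long column in the sloped cradle

TASK

Lay the longer of the two steel chromatography columns in the sloped cradle, resting in both of its vees and about centred, so that its raised end can be taken at the new angle for fitting. Leave the shorter column lying where it is.

Things in the scene. Friction and masses are not known exactly. Their poses are not given: they have to be found in the camera images.
- long_column_mid (a point): Centre of the longer steel chromatography column, a straight tube with a six-sided nut at each end, 178 mm long, 12.5 mm high, about 150 g, lying loose on the bench. The point is on its axis, half-way along, 6 mm above the bench at first. Its y axis runs along the tube; the ends are alike, either may be uphill. Gripped at its middle it is about 14 mm thick.
- short_column_mid (a point): Centre of the shorter column of the same kind, 128 mm long and 12.5 mm high, lying loose on the bench; its y axis runs along the tube. To be left alone.
- cradle_seat (a point): Where the long column's centre is when it lies in both vees of the cradle, half-way between them: 80 mm above the bench. The x axis runs uphill along the seated column, 20 degrees above level; y is level, across the cradle; z is upward, square to the seated column. Friction holds the column on the slope.
- cradle: Sloped cradle, fixed: grey base plate 215 x 70 x 12 mm, two white 90 degree vees on posts, 50 mm uphill and downhill of the seat, each 12 mm wide along the slope, 42 mm across the mouth, rims 13 mm above the seated axis; end stop 97 mm downhill of the seat. Between the vees only the base plate lies below. Origin on the bench under the seat; x the uphill heading, z up.
Not all that is in view belongs to the job. Leave any black look-alike of the part that bears long_column_mid alone.

How it is judged (in metres and radians):
At the end, for the whole second after the job is handed in: The long column rests in the cradle's vees, its centre within 20 mm of the seat's centre and its axis within 10 degrees of the slope, released and at rest; the short column is within 25 mm of where it lay (distance between long_column_mid and cradle_seat below 0.02 m and angle between the y axis of long_column_mid and the x axis of cradle_seat, either way round below 0.175 rad and linear speed of long_column below 0.02 m/s and distance of short_column_mid from where it was at the start of the episode below 0.025 m); the robot touches nothing.
It fails at once if the short column is moved by more than 25 mm (distance of short_column_mid from where it was at the start of the episode above 0.025 m).
It also fails if it takes over 40 s, if anything falls off the work surface, if the arm or the gripper's body presses on something with over 40 N, if the wrist force passes 120 N, or if a joint passes its speed limit or range.

ROBOT

A 7-joint arm with a two-finger parallel gripper is mounted at the origin on a cart in front of the work surface, level with it; the furniture and walls round the work are solid. World frame = base frame: x ahead of the robot, y to its left, z up, the work surface at z = 0. Lengths are in mm, angles in rad, forces in N, time in s.
With the tool pointing down it reaches from about 400 to 875 mm from the base axis. Payload 4.4 kg.
Tool frame: the origin (TCP) lies midway between the tips of the shut fingers; the grasp point (between the pads) lies 19 mm behind it; z points along the fingers, y is the line along which they close (so a half turn about z gives the same grasp; the last joint's range is limited). The gripper opens to 85 mm and grips with 20 to 120 N. Pads are 22 mm wide; open, the fingers measure 114 mm over their backs; the gripper's body (76 mm by 85 mm) begins 54 mm behind the grasp point. The pads swing forward as they close: fully open they stand 13 mm farther back than shut.
Start: joints at [1.268, 0.628, 0.038, 1.517, -0.027, 0.996, -0.02], TCP at [152.513, -631.868, 231.313] pointing down, gripper open.
Joint ranges: [-3.06, 3.06], [-0.37, 2.12], [-1.25, 1.32], [0.18, 2.47], [-1.1, 4.24], [0.23, 1.98], [-2.94, 2.94]. Speed limits (rad/s): [2.57, 2.57, 3.14, 3.14, 3.14, 3.14, 3.14].

INTERFACE

Orientations are given as [roll, pitch, yaw] about the fixed x, y, z axes, in that order (R = Rz(yaw) Ry(pitch) Rx(roll)).
In Python, from cell import read_state, get_image, finish_job gives the robot as it stands.
- The arm moves only by the tool send_rows, never from a script. Its argument "series" is a list of rows, each an object of numbers: "ax", "ay", "az": the turn, a rotation vector about the tool's x, y, z in rad; "dx", "dy", "dz": the shift along the tool's x, y, z in cm; "hand": the closure, from 0 (fully open) to 1 (shut). In form: [{"ax": .., "ay": .., "az": .., "dx": .., "dy": .., "dz": .., "hand": ..}, ...]. A call has 1 to 10 rows; each row is the pose to reach, as a shift and turn from the pose commanded when the call began, along the tool's axes at that moment; what a row does not reach only later rows make up. A row lasts 1/10 s, in which the tool goes at most 50 mm and 8.59 degrees, less where a joint would pass 70% of its speed; a pose out of reach is approached as far as the arm can. A call with a gripper value outside its range is refused whole. The fingers move at their own pace and stop on an object; the grip force is fixed at half the most. Time passes only in rows, so rows that repeat a pose let the fingers close. It gives the time, the measured TCP pose, the force, the opening and the grip force at its end, in the units of the state.
- read_state(): the state, without advancing time (a new reading comes with each control period).
- get_image(name): name is "side" or "top" or "wrist"; returns a dict with "pixels" (420x560x3 uint8, red, green, blue), "mtx" (3x3 intrinsics, pixels), "k1" (the pictures are not rectified: a ray, as slopes to the right and down, at radius r is drawn at 1 + k1 r^2 times it, then the intrinsics apply), "R" (3x3) and "t" (3): a world point X has camera coordinates R X + t. Camera axes: x right, y down, z forward; pixel columns grow to the right and rows downward; lengths in mm; the calibration is good to about 2 mm. A picture is of the moment at which its call begins. There is no depth.
- finish_job(): hands the job in; it is judged then, once.
The state is a dict: "clock": time; "qpos": joint angles; "qd": joint speeds; "tau": joint torques, N m; "eef_pos": TCP position; "tool_rot": TCP orientation; "force": force on the tool from outside, world axes, zero at the start; "torque": the same for the moment, N m; "width": finger opening in mm; "gripper_force": force on a finger pad.
Only numpy, scipy, OpenCV 4.12 (cv2) and the standard library are available. Lean on these libraries where they do the work, as an engineer would, in place of code of your own. Each camera call takes 0.05 s, during which the arm holds its last target. There are 200 camera calls.

## Working session

There is one attempt and no reset: what is moved stays moved. The work goes in short steps, Python scripts to look and compute and a tool call to move; the robot and the scene stay as the last step left them, time stands still between calls to the robot, and variables do not carry over. Pictures are saved under pics/ and viewed, at most 10 in all, crops included, and the job is handed in when it is done.

Besides the shell and the picture viewer there is one more tool, called after ">>>" as name(argument=value, ...), one argument or row to a line, values as JSON. send_rows: Moves the arm, as the interface text tells. Its arguments: {"type":"object","properties":{"series":{"type":"array","items":{"type":"object","properties":{"ax":{"type":"number"},"ay":{"type":"number"},"az":{"type":"number"},"dx":{"type":"number"},"dy":{"type":"number"},"dz":{"type":"number"},"hand":{"type":"number"}}}}},"required":["series"]}

```bash
mkdir -p pics
cat > h.py <<'E'
import numpy as np, cv2
from cell import *
from scipy.spatial.transform import Rotation as Ro
def snap(n,f):
    d=get_image(n); cv2.imwrite(f'pics/{f}.png',np.array(d['pixels'])[:,:,::-1])
    np.savez(f'{f}.npz',**{k:np.array(d[k]) for k in('mtx','k1','R','t')},pixels=np.array(d['pixels'])); return d
def ray(f,u,v):
    d=np.load(f'{f}.npz'); K=d['mtx'];p=np.linalg.inv(K)@[u,v,1]; s=p[:2].copy()
    for _ in range(20): s=p[:2]/(1+float(d['k1'])*(s@s))
    R=d['R'];return -R.T@d['t'].ravel(), R.T@np.array([s[0],s[1],1])
def at(f,u,v,z):
    o,r=ray(f,u,v); return o+r*(z-o[2])/r[2]
def proj(f,X):
    d=np.load(f'{f}.npz');c=d['R']@np.array(X)+d['t'].ravel();s=c[:2]/c[2];s=s*(1+float(d['k1'])*(s@s));return (d['mtx']@[s[0],s[1],1])[:2]
def crop(f,x,y,w,h,k,g):
    im=cv2.imread(f'pics/{f}.png')[y:y+h,x:x+w]; cv2.imwrite(f'pics/{g}.png',cv2.resize(im,None,fx=k,fy=k,interpolation=cv2.INTER_CUBIC))
E
python3 - <<'E'
from h import *
a=snap('top','top1');b=snap('side','side1');print(read_state())
E
```

```text
{'clock': 0.1, 'qpos': array([ 1.26825318,  0.62927095,  0.03842366,  1.51828668, -0.02702093,
        0.9963324 , -0.01999493]), 'qd': array([ 0.00158527, -0.00029492,  0.00058401, -0.00212805, -0.00080478,
       -0.00218381, -0.0004406 ]), 'tau': array([ 3.50422117e-03, -5.64531112e+01,  1.23141333e+00, -1.93972260e+01,
        1.15557449e-02,  5.44194845e-03, -1.51714511e-05]), 'eef_pos': array([ 152.35944303, -631.29013137,  230.46348096]), 'tool_rot': array([-3.13981216e+00, -1.02305110e-05,  2.36753469e-01]), 'force': array([ 0.11781355, -0.28934028, -0.45629113]), 'torque': array([0.0093949 , 0.02438162, 0.00618937]), 'gripper_force': 0.0, 'width': 85.48712481198321}
```

View pics/top1.png

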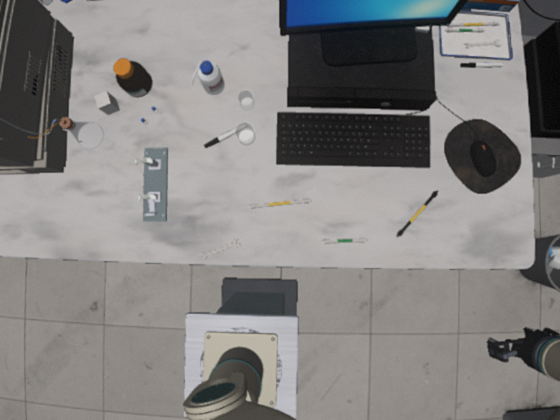

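View pics/side1.png

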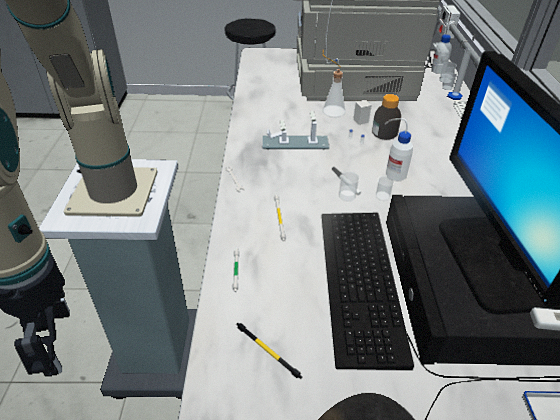

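Candidates in the top view are the yellow-banded tube (280,203), the green-banded tube (345,240), the black look-alike (418,213) and a pale object (220,247). The yellow-banded steel tube looks like the long column. I'll check the lengths and an enlarged crop.

Run:
```python
from h import *
for n,z,a,b in(('yel',6,(249,206),(311,200)),('grn',6,(323,240),(368,240)),('blk',6,(399,235),(437,192)),('pale',5,(200,254),(241,240))):
    A=at('top1',*a,z);B=at('top1',*b,z);print(n,A,B,np.linalg.norm(A-B))
for p in((145,149),(167,149),(144,221),(168,221)):print(at('top1',*p,12))
a=cv2.imread('pics/top1.png')
A=cv2.resize(a[185:265,190:390],None,fx=4,fy=4,interpolation=2);B=cv2.resize(a[140:230,120:200],None,fx=3,fy=3,interpolation=2)
o=np.zeros((600,800,3),np.uint8);o[:320]=A;o[325:595,:240]=B
s=cv2.imread('pics/side1.png')[115:160,255:340];s=cv2.resize(s,None,fx=6,fy=6,interpolation=2);o[325:595,250:760]=s
cv2.imwrite('pics/c1.png',o)
```

```text
yel [457.60169287 -14.0158054    6.        ] [ 477.9405567  -189.06570951    6.        ] 176.22751859662543
grn [ 365.89725195 -224.34544735    6.        ] [ 368.01587995 -351.20819917    6.        ] 126.88044129238742
blk [ 383.37398752 -439.57244847    6.        ] [ 507.77529641 -551.23818125    6.        ] 167.16734588771055
pale [318.86969118 121.67604602   5.        ] [361.17250606   6.20383746   5.        ] 122.97706735780095
[617.42239533 294.22934411  12.        ]
[617.85010819 228.44995129  12.        ]
[408.20904636 286.03223537  12.        ]
[409.86992038 215.61466365  12.        ]
```

View pics/c1.png

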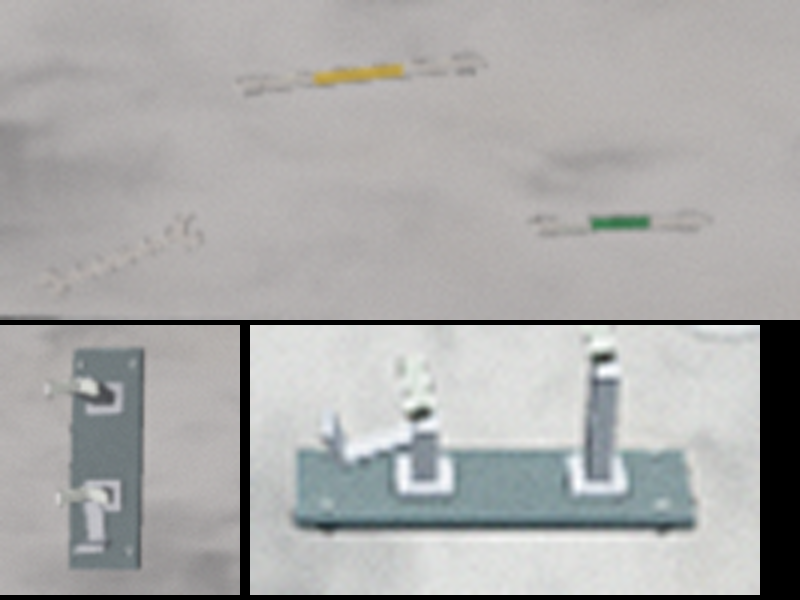

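The crop shows the yellow-banded steel tube at top px 249–311, measuring 176 mm, so it is the long column (178 mm). The green one measures 127 mm and is the short column. The black look-alike and the pale wrench are not part of the job. The cradle's far vee is the tall one and the end stop is on the near side, so uphill is about +x. I'll move above the long column.

```bash
cat >> h.py <<'E'
def go(pos,R=None,yaw=None):
    s=read_state();R0=Ro.from_euler('xyz',s['tool_rot'])
    if yaw is not None:R=Ro.from_euler('xyz',[np.pi,0,yaw])
    d=R0.inv().apply(np.array(pos)-s['eef_pos'])/10;a=(R0.inv()*R).as_rotvec()
    print('clock',s['clock'],'d cm',d.round(2),'a',a.round(3),'w',s['width'],'F',s['force'].round(1))
E
python3 - <<'E'
from h import *
go([468,-101,170],yaw=1.686)
print(at('top1',154.3,164.3,14),at('top1',154,196.7,14))
E
```

```text
clock 0.1 d cm [ 43.12 -44.14   6.13] a [-1.000e-03 -1.000e-03 -1.449e+00] w 85.48712481198321 F [ 0.1 -0.3 -0.5]
[572.20534018 263.08812515  14.        ] [478.31883821 259.11306943  14.        ]
```

>>> send_rows(
  series=[
    {"dx":43.1,"dy":-44.1,"dz":6.1,"az":-1.449,"hand":0},
    {"dx":43.1,"dy":-44.1,"dz":6.1,"az":-1.449,"hand":0},
    {"dx":43.1,"dy":-44.1,"dz":6.1,"az":-1.449,"hand":0},
    {"dx":43.1,"dy":-44.1,"dz":6.1,"az":-1.449,"hand":0},
    {"dx":43.1,"dy":-44.1,"dz":6.1,"az":-1.449,"hand":0},
    {"dx":43.1,"dy":-44.1,"dz":6.1,"az":-1.449,"hand":0},
    {"dx":43.1,"dy":-44.1,"dz":6.1,"az":-1.449,"hand":0},
    {"dx":43.1,"dy":-44.1,"dz":6.1,"az":-1.449,"hand":0},
    {"dx":43.1,"dy":-44.1,"dz":6.1,"az":-1.449,"hand":0},
    {"dx":43.1,"dy":-44.1,"dz":6.1,"az":-1.449,"hand":0},
  ],
)

```text
invalid input at $.series[0]: expected keys ax, ay, az, dx, dy, dz, hand
```

Run:
```python
from h import *
go([468,-101,170],yaw=1.686)
```

```text
clock 0.1 d cm [ 43.12 -44.14   6.13] a [-1.000e-03 -1.000e-03 -1.449e+00] w 85.48712481198321 F [ 0.1 -0.3 -0.5]
```

>>> send_rows(
  series=[
    {"ax":0,"ay":0,"dx":43.1,"dy":-44.1,"dz":6.1,"az":-1.449,"hand":0},
    {"ax":0,"ay":0,"dx":43.1,"dy":-44.1,"dz":6.1,"az":-1.449,"hand":0},
    {"ax":0,"ay":0,"dx":43.1,"dy":-44.1,"dz":6.1,"az":-1.449,"hand":0},
    {"ax":0,"ay":0,"dx":43.1,"dy":-44.1,"dz":6.1,"az":-1.449,"hand":0},
    {"ax":0,"ay":0,"dx":43.1,"dy":-44.1,"dz":6.1,"az":-1.449,"hand":0},
    {"ax":0,"ay":0,"dx":43.1,"dy":-44.1,"dz":6.1,"az":-1.449,"hand":0},
    {"ax":0,"ay":0,"dx":43.1,"dy":-44.1,"dz":6.1,"az":-1.449,"hand":0},
    {"ax":0,"ay":0,"dx":43.1,"dy":-44.1,"dz":6.1,"az":-1.449,"hand":0},
    {"ax":0,"ay":0,"dx":43.1,"dy":-44.1,"dz":6.1,"az":-1.449,"hand":0},
    {"ax":0,"ay":0,"dx":43.1,"dy":-44.1,"dz":6.1,"az":-1.449,"hand":0},
  ],
)

```text
clock: 1.1
eef_pos: [407.7, -202.7, 181.9]
tool_rot: [3.141, 0.0, 1.69]
force: [1.0, 0.7, -0.2]
width: 85.3
gripper_force: 0.0
```

Run:
```python
from h import *
go([468,-101,170],yaw=1.686)
```

```text
clock 1.1 d cm [9.38 7.21 1.19] a [0.    0.    0.004] w 85.27766485276948 F [ 1.   0.7 -0.2]
```

>>> send_rows(
  series=[
    {"ax":0,"ay":0,"az":0,"dx":8,"dy":6,"dz":1.0,"hand":0},
    {"ax":0,"ay":0,"az":0,"dx":8,"dy":6,"dz":1.0,"hand":0},
    {"ax":0,"ay":0,"az":0,"dx":8,"dy":6,"dz":1.0,"hand":0},
    {"ax":0,"ay":0,"az":0,"dx":8,"dy":6,"dz":1.0,"hand":0},
    {"ax":0,"ay":0,"az":0,"dx":8,"dy":6,"dz":1.0,"hand":0},
    {"ax":0,"ay":0,"az":0,"dx":8,"dy":6,"dz":1.0,"hand":0},
  ],
)

```text
clock: 1.7
eef_pos: [456.6, -119.8, 172.0]
tool_rot: [-3.141, 0.001, 1.682]
force: [0.2, -0.0, 0.2]
width: 85.3
gripper_force: 0.0
```

Run:
```python
from h import *
go([468,-101,170],yaw=1.686)
snap('wrist','w1')
for p in((458,-14,6),(478,-189,6),(468,-101,6)):print(proj('w1',p))
```

```text
clock 1.7 d cm [1.74 1.34 0.2 ] a [-0.001  0.001 -0.004] w 85.26992156606353 F [ 0.2 -0.   0.2]
[295.46235859  65.12973453]
[293.68548378 256.78474593]
[294.59847042 167.51998727]
```

View pics/w1.png

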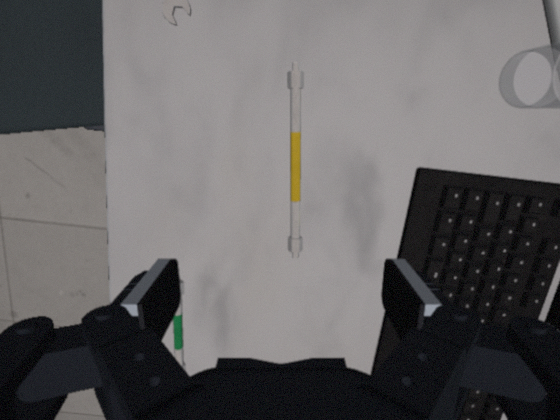

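The wrist view shows the yellow-banded long column with its ends at (295,63) and (295.5,257) and the label at 132–202.

Run:
```python
from h import *
A=at('w1',295,63,6);B=at('w1',295.5,257,6);C=at('w1',295.5,167,8);d=A-B;print(A,B,C,np.linalg.norm(d),np.arctan2(d[1],d[0]))
M=(A+B)/2; print(M)
go([M[0],M[1],3],yaw=np.arctan2(d[1],d[0]))
```

```text
[457.40335547 -12.36562744   6.        ] [ 479.80427122 -189.02883692    6.        ] [ 468.63625798 -100.11468662    8.        ] 178.0777656231693 1.6969233504433343
[ 468.60381335 -100.69723218    6.        ]
clock 1.75 d cm [ 1.77  1.4  16.91] a [-0.     0.001 -0.014] w 85.22417156020526 F [-0.3  0.5  0.5]
```

>>> send_rows(
  series=[
    {"ax":0,"ay":0,"az":-0.014,"dx":1.77,"dy":1.4,"dz":4,"hand":0},
    {"ax":0,"ay":0,"az":-0.014,"dx":1.77,"dy":1.4,"dz":8,"hand":0},
    {"ax":0,"ay":0,"az":-0.014,"dx":1.77,"dy":1.4,"dz":12,"hand":0},
    {"ax":0,"ay":0,"az":-0.014,"dx":1.77,"dy":1.4,"dz":14,"hand":0},
    {"ax":0,"ay":0,"az":-0.014,"dx":1.77,"dy":1.4,"dz":14,"hand":0},
    {"ax":0,"ay":0,"az":-0.014,"dx":1.77,"dy":1.4,"dz":14,"hand":0},
    {"ax":0,"ay":0,"az":-0.014,"dx":1.77,"dy":1.4,"dz":14,"hand":0},
  ],
)

```text
clock: 2.45
eef_pos: [470.3, -99.4, 33.4]
tool_rot: [3.139, 0.001, 1.699]
force: [-0.1, -0.1, -0.4]
width: 85.3
gripper_force: 0.0
```

Run:
```python
from h import *
go([468.6,-100.6,3],yaw=1.697)
```

```text
clock 2.45 d cm [-0.09 -0.2   3.04] a [0.002 0.001 0.002] w 85.30315367772549 F [-0.1 -0.1 -0.4]
```

>>> send_rows(
  series=[
    {"ax":0,"ay":0,"az":0,"dx":-0.1,"dy":-0.2,"dz":1.5,"hand":0},
    {"ax":0,"ay":0,"az":0,"dx":-0.1,"dy":-0.2,"dz":3.0,"hand":0},
    {"ax":0,"ay":0,"az":0,"dx":-0.1,"dy":-0.2,"dz":3.0,"hand":0},
    {"ax":0,"ay":0,"az":0,"dx":-0.1,"dy":-0.2,"dz":3.0,"hand":0.4},
    {"ax":0,"ay":0,"az":0,"dx":-0.1,"dy":-0.2,"dz":3.0,"hand":0.7},
    {"ax":0,"ay":0,"az":0,"dx":-0.1,"dy":-0.2,"dz":3.0,"hand":1},
    {"ax":0,"ay":0,"az":0,"dx":-0.1,"dy":-0.2,"dz":3.0,"hand":1},
    {"ax":0,"ay":0,"az":0,"dx":-0.1,"dy":-0.2,"dz":3.0,"hand":1},
    {"ax":0,"ay":0,"az":0,"dx":-0.1,"dy":-0.2,"dz":3.0,"hand":1},
    {"ax":0,"ay":0,"az":0,"dx":-0.1,"dy":-0.2,"dz":3.0,"hand":1},
  ],
)

```text
clock: 3.45
eef_pos: [467.7, -100.1, 2.6]
tool_rot: [3.141, 0.0, 1.7]
force: [-0.6, -0.4, 6.5]
width: 10.9
gripper_force: 58.6
```

>>> send_rows(
  series=[
    {"ax":0,"ay":0,"az":0,"dx":0,"dy":0,"dz":-1,"hand":1},
    {"ax":0,"ay":0,"az":0,"dx":0,"dy":0,"dz":-3,"hand":1},
    {"ax":0,"ay":0,"az":0,"dx":0,"dy":0,"dz":-6,"hand":1},
    {"ax":0,"ay":0,"az":0,"dx":0,"dy":0,"dz":-10,"hand":1},
    {"ax":0,"ay":0,"az":0,"dx":0,"dy":0,"dz":-14,"hand":1},
    {"ax":0,"ay":0,"az":0,"dx":0,"dy":0,"dz":-17,"hand":1},
    {"ax":0,"ay":0,"az":0,"dx":0,"dy":0,"dz":-17,"hand":1},
    {"ax":0,"ay":0,"az":0,"dx":0,"dy":0,"dz":-17,"hand":1},
    {"ax":0,"ay":0,"az":0,"dx":0,"dy":0,"dz":-17,"hand":1},
  ],
)

```text
clock: 4.35
eef_pos: [466.3, -100.1, 171.1]
tool_rot: [-3.139, -0.001, 1.7]
force: [0.6, 0.7, -2.3]
width: 11.1
gripper_force: 59.1
```

Run:
```python
from h import *
snap('wrist','w2');s=read_state();print(s['width'],s['force'],s['eef_pos'])
R=Ro.from_euler('xyz',s['tool_rot']);
for k in(-89,0,89):print(proj('w2',s['eef_pos']+R.apply([k,0,-3.4])))
```

```text
10.805939779889606 [-0.12511992 -0.08089862 -2.35347996] [ 466.29752794 -100.00609813  170.82047587]
[279.33692296 421.7920135 ]
[279.18891166 267.60032595]
[279.00718917  54.22333215]
```

View pics/w2.png

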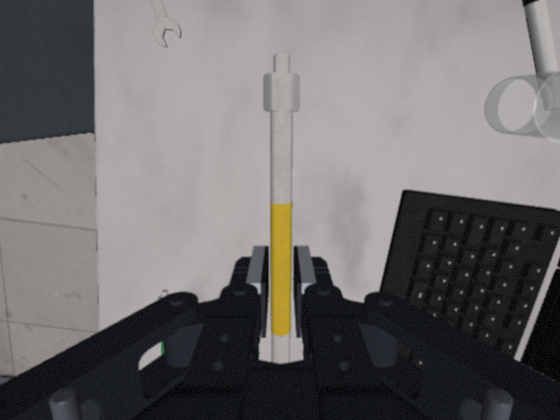

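The column is held level and centred; its far end is at (282,54) against a predicted (279,54). Next is a close look at the cradle from beside it.

Run:
```python
from h import *
go([515,120,250],yaw=1.7)
```

```text
clock 4.4 d cm [21.2   7.64 -7.92] a [-0.003 -0.001 -0.   ] w 10.805939779889606 F [-0.1 -0.1 -2.4]
```

>>> send_rows(
  series=[
    {"ax":0,"ay":0,"az":0,"dx":2,"dy":0.7,"dz":-1,"hand":1},
    {"ax":0,"ay":0,"az":0,"dx":6,"dy":2,"dz":-3,"hand":1},
    {"ax":0,"ay":0,"az":0,"dx":10,"dy":3.5,"dz":-5,"hand":1},
    {"ax":0,"ay":0,"az":0,"dx":14,"dy":5,"dz":-7,"hand":1},
    {"ax":0,"ay":0,"az":0,"dx":18,"dy":6.5,"dz":-8,"hand":1},
    {"ax":0,"ay":0,"az":0,"dx":21,"dy":7.6,"dz":-8,"hand":1},
    {"ax":0,"ay":0,"az":0,"dx":21,"dy":7.6,"dz":-8,"hand":1},
    {"ax":0,"ay":0,"az":0,"dx":21,"dy":7.6,"dz":-8,"hand":1},
    {"ax":0,"ay":0,"az":0,"dx":21,"dy":7.6,"dz":-8,"hand":1},
  ],
)

```text
clock: 5.3
eef_pos: [515.1, 116.4, 250.8]
tool_rot: [-3.139, 0.001, 1.699]
force: [0.1, -0.8, -2.3]
width: 10.8
gripper_force: 59.1
```

Run:
```python
from h import *
snap('wrist','w3');print(read_state()['eef_pos'])
for x in(478,572):print(proj('w3',(x,261,14)))
im=cv2.imread('pics/w3.png');cv2.imwrite('pics/w3c.png',cv2.resize(im[0:300,80:480],None,fx=2,fy=2))
```

```text
[515.33908725 116.2585139  251.03605487]
[262.50043632  28.43959592]
[353.62632866  41.36632105]
```

View pics/w3c.png

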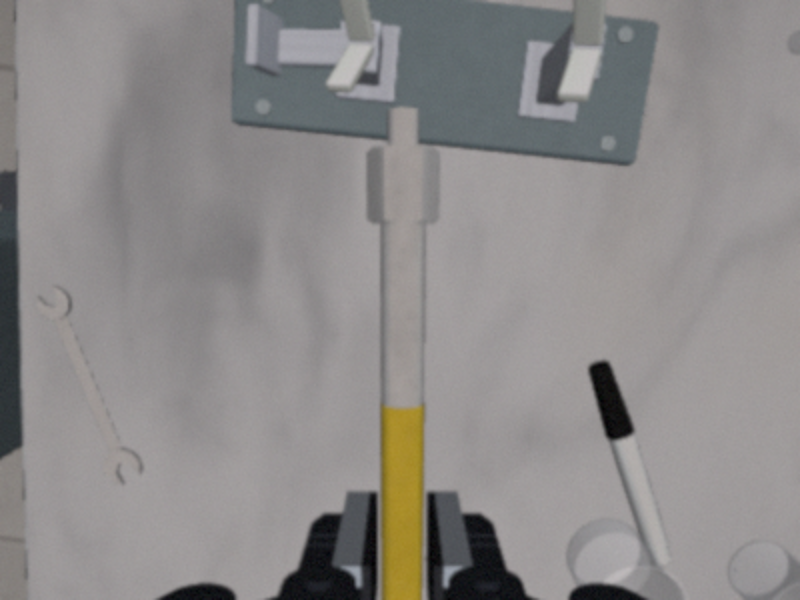

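The crop shows the plate's near edge from (235,120) to (632,160). The post feet are centred near (368,62) and (552,82), and the end stop at (262,38) is on the low-x side. I'll work these out in world coordinates.

Run:
```python
from h import *
q=lambda u,v,z:at('w3',80+u/2,v/2,z)
F=q(368,62,14);G=q(552,82,14);print('feet',F,G,np.linalg.norm(F-G),(F+G)/2)
A=q(235,120,12);B=q(632,159,12);C=q(657,22,12);print('plate',A,B,C,np.linalg.norm(A-B),np.linalg.norm(B-C))
d=B-A;y=np.arctan2(d[1],d[0]);u=np.array([np.cos(y),np.sin(y),0]);n=np.array([-u[1],u[0],0])
print('yaw',y,'platecentre',(A+B)/2+35*n,(B+C)/2-107.5*u)
# vee near rim-corner bottoms
for nm,uv,z in(('dn',(345,85),76),('up',(575,95),110)):
    print(nm,q(*uv,z))
for s in(-50,50):
    print(proj('w3',np.array([525,261,0])+u*s*.94+[0,0,80+s*.342+13*.94]-21*n)*2-[160,0])
```

```text
feet [479.78833836 258.8199013   14.        ] [574.3515916  261.66271688  14.        ] 94.60597477674507 [527.06996498 260.24130909  14.        ]
plate [413.89914713 222.94046705  12.        ] [623.65988525 230.66828662  12.        ] [622.32575689 296.79826386  12.        ] 209.90304060034254 66.14343344051883
yaw 0.036824461300595475 platecentre [517.49095131 261.7806488   12.        ] [515.56570004 259.77554027  12.        ]
dn [475.53994477 236.52287464  76.        ]
up [567.05181101 238.90712482 110.        ]
[353.15816973  82.02537373]
[590.47807443  89.54500192]
```

```bash
cat >> h.py <<'E'
def seat(h,S=(526,260.5,80),y=.038,off=3.4):
    t=np.radians(20);c,s=np.cos(y),np.sin(y)
    u=np.array([c*np.cos(t),s*np.cos(t),np.sin(t)]);z=np.array([-c*np.sin(t),-s*np.sin(t),np.cos(t)])
    M=np.c_[-u,np.cross(-z,-u),-z]; p=np.array(S)+(h-off)*z
    print('target',p.round(1));go(p,R=Ro.from_matrix(M))
E
python3 -c "
from h import *
seat(120)"
```

```text
target [486.1 259.  189.6]
clock 5.35 d cm [14.53 -1.07  6.13] a [-0.261 -0.283 -1.465] w 10.750691200516314 F [-0.1  0.3 -1.9]
```

>>> send_rows(
  series=[
    {"ax":-0.02,"ay":-0.02,"az":-0.11,"dx":1.1,"dy":-0.1,"dz":0.3,"hand":1},
    {"ax":-0.045,"ay":-0.048,"az":-0.25,"dx":2.5,"dy":-0.2,"dz":1,"hand":1},
    {"ax":-0.068,"ay":-0.074,"az":-0.385,"dx":3.8,"dy":-0.3,"dz":1.6,"hand":1},
    {"ax":-0.092,"ay":-0.1,"az":-0.52,"dx":5.1,"dy":-0.4,"dz":2.1,"hand":1},
    {"ax":-0.116,"ay":-0.126,"az":-0.655,"dx":6.5,"dy":-0.5,"dz":2.7,"hand":1},
    {"ax":-0.14,"ay":-0.152,"az":-0.79,"dx":7.8,"dy":-0.6,"dz":3.3,"hand":1},
    {"ax":-0.165,"ay":-0.178,"az":-0.925,"dx":9.2,"dy":-0.7,"dz":3.9,"hand":1},
    {"ax":-0.189,"ay":-0.205,"az":-1.06,"dx":10.5,"dy":-0.8,"dz":4.4,"hand":1},
    {"ax":-0.213,"ay":-0.231,"az":-1.195,"dx":11.9,"dy":-0.9,"dz":5,"hand":1},
    {"ax":-0.237,"ay":-0.257,"az":-1.33,"dx":13.2,"dy":-1,"dz":5.6,"hand":1},
  ],
)

```text
clock: 6.35
eef_pos: [489.0, 246.8, 195.6]
tool_rot: [3.118, 0.324, 3.042]
force: [0.7, -0.4, -1.9]
width: 11.4
gripper_force: 59.1
```

```bash
python3 -c "
from h import *
seat(120)"
```

```text
target [486.1 259.  189.6]
clock 6.35 d cm [0.58 1.17 0.47] a [-0.022 -0.024 -0.13 ] w 11.421863770931086 F [ 0.7 -0.4 -1.9]
```

>>> send_rows(
  series=[
    {"ax":-0.022,"ay":-0.024,"az":-0.13,"dx":0.5,"dy":1.1,"dz":0.4,"hand":1},
    {"ax":-0.022,"ay":-0.024,"az":-0.13,"dx":0.5,"dy":1.1,"dz":0.4,"hand":1},
    {"ax":-0.022,"ay":-0.024,"az":-0.13,"dx":0.5,"dy":1.1,"dz":0.4,"hand":1},
    {"ax":-0.022,"ay":-0.024,"az":-0.13,"dx":0.5,"dy":1.1,"dz":0.4,"hand":1},
    {"ax":-0.022,"ay":-0.024,"az":-0.13,"dx":0.5,"dy":1.1,"dz":0.4,"hand":1},
  ],
)

```text
clock: 6.85
eef_pos: [487.4, 258.2, 191.3]
tool_rot: [3.14, 0.349, -3.111]
force: [-0.4, -0.2, -2.2]
width: 11.0
gripper_force: 59.1
```

Run:
```python
from h import *
seat(30);snap('wrist','w4');snap('side','s4');snap('top','t4')
o=np.zeros((560,800,3),np.uint8)
o[:, :400]=0
w=cv2.imread('pics/w4.png');o[:300,:400]=cv2.resize(w,(400,300))
o[:300,400:]=cv2.resize(cv2.imread('pics/s4.png')[60:165,230:370],(400,300),interpolation=2)
o[300:,:300]=cv2.resize(cv2.imread('pics/t4.png')[130:234,100:220],(300,260),interpolation=2)
cv2.imwrite('pics/c4.png',o)
```

```text
target [516.9 260.2 105. ]
clock 6.85 d cm [0.18 0.09 9.12] a [-0.001  0.    -0.007] w 10.960314934885215 F [-0.4 -0.2 -2.2]
```

View pics/c4.png

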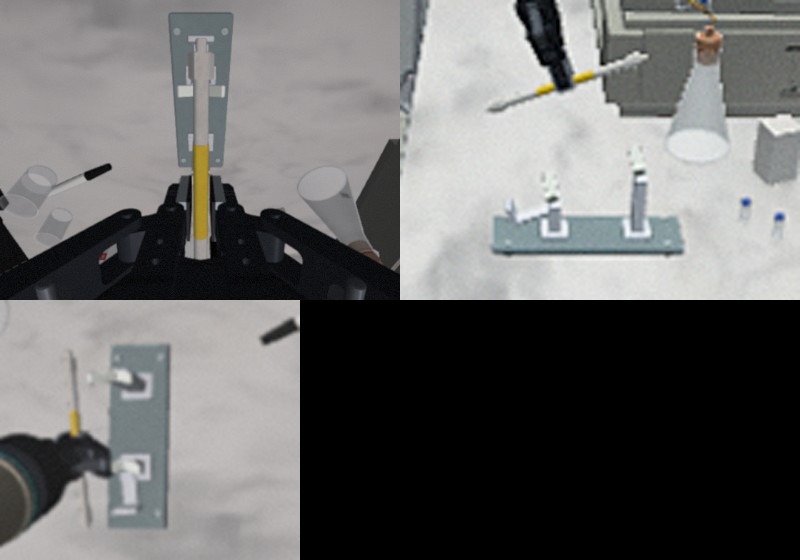

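The held column lies along the cradle in the wrist view. The downhill vee's arms span 177–225 and the column is at 202, so it is centred. The side view shows the slope direction is right. I'll descend in two steps.

>>> send_rows(
  series=[
    {"ax":0,"ay":0,"az":-0.007,"dx":0.2,"dy":0.1,"dz":2,"hand":1},
    {"ax":0,"ay":0,"az":-0.007,"dx":0.2,"dy":0.1,"dz":4.5,"hand":1},
    {"ax":0,"ay":0,"az":-0.007,"dx":0.2,"dy":0.1,"dz":7,"hand":1},
    {"ax":0,"ay":0,"az":-0.007,"dx":0.2,"dy":0.1,"dz":9,"hand":1},
    {"ax":0,"ay":0,"az":-0.007,"dx":0.2,"dy":0.1,"dz":9,"hand":1},
    {"ax":0,"ay":0,"az":-0.007,"dx":0.2,"dy":0.1,"dz":9,"hand":1},
  ],
)

```text
clock: 7.6
eef_pos: [515.2, 261.3, 105.8]
tool_rot: [-3.14, 0.348, -3.1]
force: [-0.5, 0.2, -2.2]
width: 10.6
gripper_force: 59.1
```

Run:
```python
from h import *
seat(1.5);snap('wrist','w5');snap('side','s5')
o=np.zeros((600,800,3),np.uint8)
o[:600,:400]=cv2.resize(cv2.imread('pics/w5.png')[0:300,180:380],(400,600),interpolation=2)
o[:300,400:]=cv2.resize(cv2.imread('pics/s5.png')[60:165,230:370],(400,300),interpolation=2)
cv2.imwrite('pics/c5.png',o)
```

```text
target [526.6 260.5  78.2]
clock 7.6 d cm [-0.13 -0.12  2.98] a [ 0.    -0.001  0.003] w 10.591447659965176 F [-0.5  0.2 -2.2]
```

View pics/c5.png

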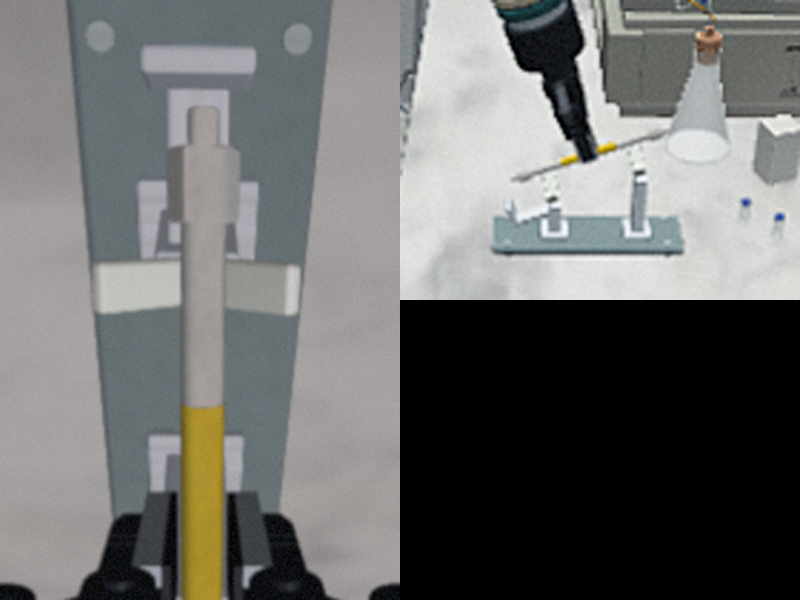

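Run:
```python
from h import *
t=np.radians(20);c,s=np.cos(.038),np.sin(.038)
u=np.array([c*np.cos(t),s*np.cos(t),np.sin(t)]);z=np.array([-c*np.sin(t),-s*np.sin(t),np.cos(t)]);n=np.array([-s,c,0])
S=np.array([526,260.5,80])
for e in(-56,-44):
  for w in(-21,21):print(e,w,(proj('w5',S+e*u+13*z+w*n)-[180,0])*2)
```

```text
-56 -21 [102.90866965 276.27056567]
-56 21 [286.754589   276.96770781]
-44 -21 [104.66506232 328.50085756]
-44 21 [284.86226377 329.17354415]
```

The vee appears about 3 mm further downhill than I assumed, so I'll shift slightly and lower the column into it.

>>> send_rows(
  series=[
    {"ax":0,"ay":0,"az":0,"dx":0.1,"dy":-0.12,"dz":0.8,"hand":1},
    {"ax":0,"ay":0,"az":0,"dx":0.1,"dy":-0.12,"dz":1.6,"hand":1},
    {"ax":0,"ay":0,"az":0,"dx":0.1,"dy":-0.12,"dz":2.2,"hand":1},
    {"ax":0,"ay":0,"az":0,"dx":0.1,"dy":-0.12,"dz":2.6,"hand":1},
    {"ax":0,"ay":0,"az":0,"dx":0.1,"dy":-0.12,"dz":2.8,"hand":1},
    {"ax":0,"ay":0,"az":0,"dx":0.1,"dy":-0.12,"dz":2.8,"hand":1},
    {"ax":0,"ay":0,"az":0,"dx":0.1,"dy":-0.12,"dz":2.8,"hand":1},
  ],
)

```text
clock: 8.4
eef_pos: [524.2, 260.2, 79.3]
tool_rot: [-3.14, 0.349, -3.1]
force: [-0.7, -0.4, -1.3]
width: 11.4
gripper_force: 59.2
```

```bash
python3 -c "
from h import *
seat(0)"
```

```text
target [527.2 260.5  76.8]
clock 8.4 d cm [-0.19  0.03  0.34] a [-0.     0.     0.003] w 11.431331743154448 F [-0.7 -0.4 -1.3]
```

>>> send_rows(
  series=[
    {"ax":0,"ay":0,"az":0,"dx":0,"dy":0,"dz":0.1,"hand":1},
    {"ax":0,"ay":0,"az":0,"dx":0,"dy":0,"dz":0.2,"hand":1},
    {"ax":0,"ay":0,"az":0,"dx":0,"dy":0,"dz":0.25,"hand":1},
    {"ax":0,"ay":0,"az":0,"dx":0,"dy":0,"dz":0.25,"hand":1},
  ],
)

```text
clock: 8.8
eef_pos: [524.7, 259.8, 78.2]
tool_rot: [-3.14, 0.351, -3.1]
force: [-7.3, -4.0, 15.9]
width: 10.8
gripper_force: 61.1
```

Contact with the vees shows as about 16 N upward. I'll release slowly.

>>> send_rows(
  series=[
    {"ax":0,"ay":0,"az":0,"dx":0,"dy":0,"dz":-0.1,"hand":1},
    {"ax":0,"ay":0,"az":0,"dx":0,"dy":0,"dz":-0.1,"hand":0.8},
    {"ax":0,"ay":0,"az":0,"dx":0,"dy":0,"dz":-0.1,"hand":0.7},
    {"ax":0,"ay":0,"az":0,"dx":0,"dy":0,"dz":-0.1,"hand":0.6},
    {"ax":0,"ay":0,"az":0,"dx":0,"dy":0,"dz":-0.1,"hand":0.5},
    {"ax":0,"ay":0,"az":0,"dx":0,"dy":0,"dz":-0.1,"hand":0.5},
    {"ax":0,"ay":0,"az":0,"dx":0,"dy":0,"dz":-0.1,"hand":0.5},
  ],
)

```text
clock: 9.5
eef_pos: [524.6, 260.2, 77.5]
tool_rot: [-3.14, 0.349, -3.1]
force: [0.3, 0.1, -0.3]
width: 42.8
gripper_force: 0.0
```

>>> send_rows(
  series=[
    {"ax":0,"ay":0,"az":0,"dx":0,"dy":0,"dz":-1,"hand":0.5},
    {"ax":0,"ay":0,"az":0,"dx":0,"dy":0,"dz":-3,"hand":0.5},
    {"ax":0,"ay":0,"az":0,"dx":0,"dy":0,"dz":-5,"hand":0.5},
    {"ax":0,"ay":0,"az":0,"dx":0,"dy":0,"dz":-8,"hand":0.5},
    {"ax":0,"ay":0,"az":0,"dx":0,"dy":0,"dz":-10,"hand":0.5},
    {"ax":0,"ay":0,"az":0,"dx":0,"dy":0,"dz":-12,"hand":0.5},
    {"ax":0,"ay":0,"az":0,"dx":0,"dy":0,"dz":-12,"hand":0.5},
    {"ax":0,"ay":0,"az":0,"dx":0,"dy":0,"dz":-12,"hand":0.5},
  ],
)

```text
clock: 10.3
eef_pos: [484.0, 258.5, 190.5]
tool_rot: [-3.141, 0.35, -3.101]
force: [0.3, 0.1, 0.1]
width: 42.5
gripper_force: 0.0
```

Run:
```python
from h import *
snap('wrist','w6');snap('side','s6');s=read_state();print(s['clock'],s['eef_pos'],s['width'],s['force'])
o=np.zeros((600,800,3),np.uint8)
o[:600,:400]=cv2.resize(cv2.imread('pics/w6.png')[0:300,180:380],(400,600),interpolation=2)
o[:300,400:]=cv2.resize(cv2.imread('pics/s6.png')[60:165,230:370],(400,300),interpolation=2)
cv2.imwrite('pics/c6.png',o)
```

```text
10.4 [483.64655491 258.08419452 189.54091572] 42.93361304951545 [ 0.57592529  0.27843103 -0.09910609]
```

View pics/c6.png

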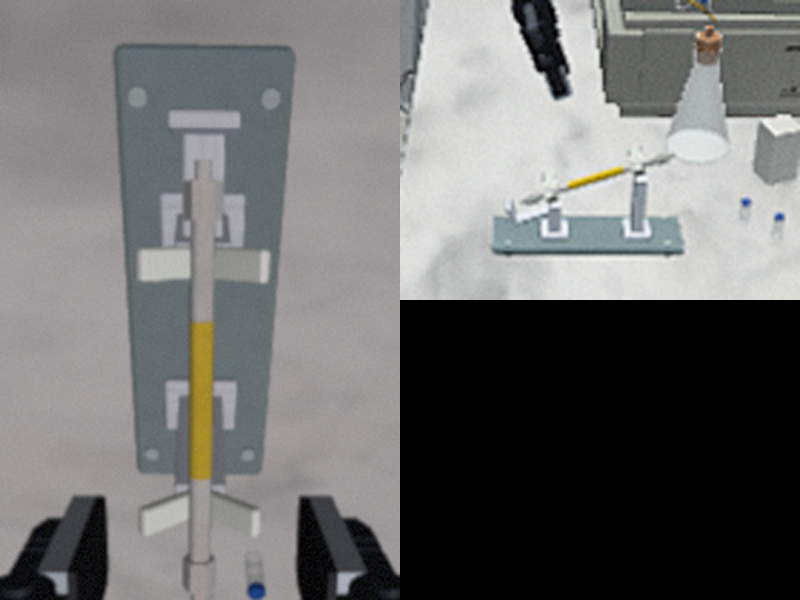

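Run:
```python
from h import *
t=np.radians(20);c,s=np.cos(.038),np.sin(.038)
u=np.array([c*np.cos(t),s*np.cos(t),np.sin(t)]);z=np.array([-c*np.sin(t),-s*np.sin(t),np.cos(t)]);n=np.array([-s,c,0]);S=np.array([526,260.5,80])
def f(uu,v,h):
    o,r=ray('w6',180+uu/2,v/2);X=o+r*(((S+h*z)-o)@z)/(r@z)-S;return round(X@u,1),round(X@n,1)
print('label',f(203,322,6),f(201,480,6),'tip',f(203,160,3),'dn vee rim',f(138,250,13),f(269,282,13),'up rim',f(142,520,13),f(258,520,13))
```

```text
label (np.float64(-31.7), np.float64(0.6)) (np.float64(31.7), np.float64(0.1)) tip (np.float64(-89.5), np.float64(0.4)) dn vee rim (np.float64(-58.4), np.float64(-22.6)) (np.float64(-47.3), np.float64(24.3)) up rim (np.float64(46.0), np.float64(-23.3)) (np.float64(45.9), np.float64(22.7))
```

The column rests in both vees, centred to within about 3 mm, and the gripper is clear. Handing in.

```bash
python3 -c "
from cell import *
print(finish_job())"
```

```text
the job is handed in; nothing more can be done
None
```

The long column is lying in both vees of the sloped cradle, centred to within about 3 mm by the last wrist picture. The gripper is clear and the short column was not touched; I handed the job in at about 10.4 s, and no verdict came back.

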